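# Lay out the stone tins for two ring-setting jobs

## Robot

A 6-joint arm with a two-finger parallel gripper is mounted at the origin on the work surface. World frame = base frame: x ahead of the robot, y to its left, z up, the work surface at z = 0. Lengths are in mm, angles in rad, forces in N, time in s.
With the tool pointing down it reaches from about 375 to 975 mm from the base axis. Payload 3.8 kg.
Tool frame: the origin (TCP) lies between the finger pads; the fingertips stand 8 mm ahead of it and the grasp point (between the pads) lies 11 mm behind it; z points along the fingers, y is the line along which they close (so a half turn about z gives the same grasp; the last joint's range is limited). The gripper opens to 88 mm and grips with 3 to 60 N. Pads are 18 mm wide; open, the fingers measure 123 mm over their backs; the gripper's body (75 mm by 187 mm) begins 45 mm behind the grasp point.
Start: joints at [1.305, 0.264, 1.604, -0, 1.274, -0.037], TCP at [153.094, 657.404, 246.706] pointing down, gripper open.
Joint ranges: [-2.63, 2.63], [-0.94, 2.18], [0.31, 2.57], [-1.31, 4.45], [0, 2.66], [-2.55, 2.55]. Speed limits (rad/s): [2.57, 2.57, 3.14, 3.14, 3.14, 3.14].

## Interface

Orientations are given as a 3x3 rotation matrix whose columns are the frame's x, y, z axes.
In Python, from bench import manip gives the robot as it stands.
- The arm moves only by the tool arm_command, never from a script. Its argument "deltas" is one flat list of numbers, 6 for each row, row after row: the shift along the tool's x, y, z in cm, then the turn, a rotation vector about the tool's x, y, z in degrees. In form: [dx, dy, dz, wx, wy, wz, dx, dy, dz, wx, wy, wz, ...]. A call has 1 to 8 rows; each row is the pose to reach, as a shift and turn from the pose commanded when the call began, along the tool's axes at that moment; what a row does not reach only later rows make up. A row lasts 1/8 s, in which the tool goes at most 62.5 mm and 10.7 degrees, less where a joint would pass 70% of its speed; a pose out of reach is approached as far as the arm can. A call with a gripper value outside its range is refused whole. "claw" is the opening, from 0 (shut) to 1 (fully open), set as the call begins (left out, the last holds). The fingers move at their own pace and stop on an object; "newtons" is the grip in N (left out, the last holds). Time passes only in rows, so rows that repeat a pose let the fingers close. It gives the time, the measured TCP pose, the force, the opening and the grip force at its end, in the units of the state.
- manip.sense(): the state, without advancing time (a new reading comes with each control period).
- manip.grab_frame(name): name is "scene" or "top"; returns (picture, depth): 400x640x3 uint8, red, green, blue; 400x640 float32, mm along the optical axis (not along the pixel's ray), 0 where there is no reading.
- manip.calibration(name): a dict with "fx", "fy", "cx", "cy" (pixels), "dist" ([k1, k2, p1, p2, k3] as OpenCV has them; the pictures are not rectified), "origin" and "orientation" of the camera in the world. Camera axes: x right, y down, z forward; pixel columns grow to the right and rows downward; lengths in mm; the calibration is good to about 2 mm. A picture is of the moment at which its call begins. calibration takes no time and is no camera call.
- manip.finish_job(): hands the job in; it is judged then, once.
The state is a dict: "time": time; "joint_positions": joint angles; "joint_velocities": joint speeds; "joint_efforts": joint torques, N m; "position": TCP position; "tcp_rot": TCP orientation; "force": force on the tool from outside, world axes, zero at the start; "torque": the same for the moment, N m; "opening": finger opening in mm; "finger_force": force on a finger pad.
Only numpy, scipy, OpenCV 4.12 (cv2) and the standard library are available. Lean on these libraries where they do the work, as an engineer would, in place of code of your own. Each camera call takes 0.05 s, during which the arm holds its last target. There are 200 camera calls.

## Task

Lay out the stones for two setting jobs: stand the large round red tin on the pad of the job tray with the red tag and stack the small round red tin centrally on top of it; when the red job is complete, and not before, do the same with the large and small round green tins on the green-tagged tray. Set the tins down rather than dropping them, keep them upright, and leave the square tin and the blue tin where they are.

Things in the scene. Friction and masses are not known exactly. Their poses are not given: they have to be found in the camera images.
- red_big: Large round red tin: aluminium, red stones seen in its lid and a red band low around its side; 54 mm diameter, 28 mm high, flat solid top with no knob, about 0.12 kg. Starts upright on the table. Origin: centre of its underside, z up along its axis. Any grasp across its diameter will do.
- red_small: Small round red tin: aluminium, red stones seen in its lid and a red band low around its side; 38 mm diameter, 30 mm high, flat solid top, about 0.07 kg. Starts upright on the table. Origin: centre of its underside, z up along its axis.
- green_big: Large round green tin: aluminium, green stones seen in its lid and a green band low around its side; 54 mm diameter, 28 mm high, flat solid top with no knob, about 0.12 kg. Starts upright on the table. Origin: centre of its underside, z up along its axis. Any grasp across its diameter will do.
- green_small: Small round green tin: aluminium, green stones seen in its lid and a green band low around its side; 38 mm diameter, 30 mm high, flat solid top, about 0.07 kg. Starts upright on the table. Origin: centre of its underside, z up along its axis.
- blue_big: Large round blue tin: aluminium, blue stones seen in its lid and a blue band low around its side; 54 mm diameter, 28 mm high, flat solid top with no knob, about 0.12 kg. Starts upright on the table. Origin: centre of its underside, z up along its axis. Not needed: leave alone.
- square_tin: Square aluminium tin, 50 x 50 mm and 28 mm high, with red stones in its lid but no coloured band. Origin: centre of its underside. Not needed: leave alone.
- tray_red: Pale wood job tray, red tag, fixed. Origin: at table height under the centre of its grey round pad (60 mm wide; the large tin's place). Floor and pad 6 mm, lip 10 mm above the table. Own frame: x -60 to 100, y -60 to 60 mm; at x 71 to 95 two red tag plates, 14 mm high, and between them a ring stand, to 40 mm high. Own x points away from the robot, turned up to 15 degrees.
- tray_green: Pale wood job tray, green tag, fixed. Origin: at table height under the centre of its grey round pad (60 mm wide; the large tin's place). Floor and pad 6 mm, lip 10 mm above the table. Own frame: x -60 to 100, y -60 to 60 mm; at x 71 to 95 two green tag plates, 14 mm high, and between them a ring stand, to 40 mm high. Own x points away from the robot, turned up to 15 degrees.
- tray_blue: Pale wood job tray, blue tag, fixed; not needed. Origin: at table height under the centre of its grey round pad (60 mm wide; the large tin's place). Floor and pad 6 mm, lip 10 mm above the table. Own frame: x -60 to 100, y -60 to 60 mm; at x 71 to 95 two blue tag plates, 14 mm high, and between them a ring stand, to 40 mm high. Own x points away from the robot, turned up to 15 degrees.
There are look-alikes about, which are no part of the job. Leave any yellow look-alike of the green_big alone.

How it is judged:
By the outcome, as a careful person would: the job done as asked, in the order asked, and still so for the second after the job is handed in, with the robot touching nothing.
It also fails if it takes over 118 s, if anything falls off the work surface, if the arm or the gripper's body presses on something with over 40 N, if the wrist force passes 120 N, or if a joint passes its speed limit or range.

## Working session

There is one attempt and no reset: what is moved stays moved. The work goes in short steps, Python scripts to look and compute and a tool call to move; the robot and the scene stay as the last step left them, time stands still between calls to the robot, and variables do not carry over. Pictures are saved under pics/ and viewed, at most 14 in all, crops included, and the job is handed in when it is done.

Besides the shell and the picture viewer there is one more tool, called after "Call:" by a JSON object that holds its "fn" and its "kwargs". arm_command: Moves the arm, as the interface text tells. Its arguments: {"type":"object","properties":{"deltas":{"type":"array"},"claw":{"type":"number"},"newtons":{"type":"number"}},"required":["deltas"]}

```bash
mkdir -p pics; ls; cat > h.py <<'E'
import numpy as np,cv2
from bench import manip
def grab(n,save=None):
    im,d=manip.grab_frame(n)
    if save: cv2.imwrite('pics/'+save,im[:,:,::-1])
    return im,d
def cal(n):
    c=manip.calibration(n);K=np.array([[c['fx'],0,c['cx']],[0,c['fy'],c['cy']],[0,0,1.]])
    return K,np.array(c['dist'],float),np.array(c['origin'],float),np.array(c['orientation'],float)
def onplane(n,px,z):
    K,D,o,R=cal(n);u=cv2.undistortPoints(np.array(px,float).reshape(-1,1,2),K,D)[:,0]
    r=np.c_[u,np.ones(len(u))]@R.T
    return o+r*((z-o[2])/r[:,2])[:,None]
def cloud(n,d):
    K,D,o,R=cal(n);h,w=d.shape;g=np.stack(np.meshgrid(np.arange(w),np.arange(h)),-1).reshape(-1,1,2).astype(float)
    u=cv2.undistortPoints(g,K,D)[:,0]
    return (o+(np.c_[u,np.ones(len(u))]*d.reshape(-1,1))@R.T).reshape(h,w,3)
E
python3 - <<'E'
from h import *
for n in('scene','top'):
    grab(n,n+'0.png'); c=manip.calibration(n);print(n,{k:np.round(v,3).tolist() for k,v in c.items()})
s=manip.sense();print(s['time'],np.round(s['tcp_rot'],3).tolist(),s['opening'])
E
```

```text
pics
scene {'fx': 429.915, 'fy': 429.915, 'cx': 315.021, 'cy': 191.668, 'dist': [-0.066, 0.0, 0.0, 0.0, 0.0], 'origin': [1070.654, 137.99, 830.212], 'orientation': [[-0.246, 0.798, -0.55], [0.969, 0.2, -0.143], [-0.004, -0.568, -0.823]]}
top {'fx': 410.563, 'fy': 410.563, 'cx': 322.067, 'cy': 197.62, 'dist': [0.032, 0.0, 0.0, 0.0, 0.0], 'origin': [449.041, 23.181, 816.601], 'orientation': [[-0.012, -0.993, 0.12], [-1.0, 0.01, -0.023], [0.022, -0.12, -0.993]]}
0.1 [[-0.974, 0.227, -0.001], [0.227, 0.974, -0.002], [0.0, -0.002, -1.0]] 88.04930340780722
```

View pics/scene0.png

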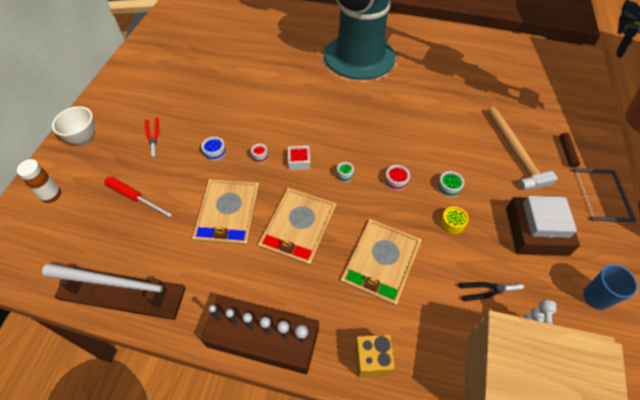

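View pics/top0.png

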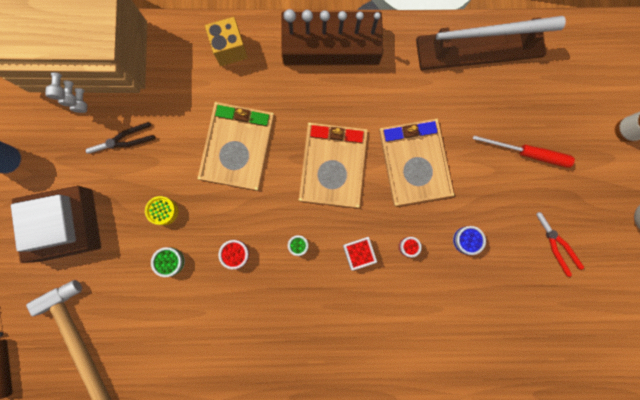

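The two views show these candidates:
- **Large red:** round tin at scene (397,176), top (233,255). The square tin, at scene (298,157), top (360,254), has red stones but is not round.
- **Small red:** scene (259,152), top (410,247).
- **Large green:** scene (451,183), top (166,262). The yellow look-alike is at scene (455,219), top (160,210).
- **Small green:** scene (345,171), top (298,246).
- **Trays, top view:** pads at green (234,156), red (332,174) and blue (417,171).

Next I measure from both views and make one confirming crop.

```bash
cat > meas.py <<'E'
from h import *
def tri(ps,pt):
    A=[];b=[]
    for n,p in(('scene',ps),('top',pt)):
        o=cal(n)[2];q=onplane(n,[p],0)[0];r=(q-o)/np.linalg.norm(q-o);P=np.eye(3)-np.outer(r,r);A.append(P);b.append(P@o)
    x,*_=np.linalg.lstsq(np.vstack(A),np.hstack(b),rcond=None)
    return x,np.linalg.norm(A[0]@x-b[0])*2
def blob(im,col,p,r=16):
    hsv=cv2.cvtColor(im,cv2.COLOR_RGB2HSV);H,S,V=[hsv[:,:,i].astype(int) for i in range(3)]
    m={'r':(S>170)&((H<6)|(H>174)),'g':(S>110)&(H>45)&(H<85),'w':(S<70)&(V>60)}[col].astype(np.uint8)
    k=np.zeros_like(m);cv2.circle(k,p,r,1,-1);m=m&k
    m=cv2.morphologyEx(m,cv2.MORPH_CLOSE,np.ones((3,3),np.uint8))
    n,l,st,c=cv2.connectedComponentsWithStats(m)
    i=1+np.argmax(st[1:,4]);h=cv2.convexHull(cv2.findContours((l==i).astype(np.uint8),0,2)[0][0]);M=cv2.moments(h)
    return np.array([M['m10'],M['m01']])/M['m00'],st[i]
E
python3 - <<'E'
from meas import *
S,_=grab('scene');T,d=grab('top');C=cloud('top',d)
for nm,c,ps,pt,r in[('red_big','r',(397,175),(233,255),16),('red_small','r',(259,151),(410,247),11),('green_big','g',(451,182),(166,262),16),('green_small','g',(345,170),(298,246),11),('pad_red','w',(301,216),(332,174),18),('pad_green','w',(385,252),(234,156),18)]:
    a,sa=blob(S,c,ps,r);b,sb=blob(T,c,pt,r);x,e=tri(a,b)
    u,v=np.round(b).astype(int)
    print(nm,a.round(1),sa[2:],b.round(1),sb[2:],'tri',x.round(1),'gap %.1f'%e,'depth',np.median(C[v-3:v+4,u-3:u+4].reshape(-1,3),0).round(1))
q=[cv2.resize(S[130:300,180:490],(760,417),interpolation=2),cv2.resize(T[190:285,140:500],(760,200),interpolation=2)]
cv2.imwrite('pics/crop.png',np.vstack(q)[:600,:,::-1][:600])
# table depth
print('table',C[300,300],C[290,200])
# tray pad via tags: tag pixels
for col,box in(('r',(300,120,370,145)),('g',(200,100,275,130))):
    hsv=cv2.cvtColor(T,cv2.COLOR_RGB2HSV);H,Sa=hsv[:,:,0].astype(int),hsv[:,:,1]
    m=(Sa>150)&(((H<6)|(H>174)) if col=='r' else ((H>45)&(H<85)))
    k=np.zeros_like(m);x0,y0,x1,y1=box;k[y0:y1,x0:x1]=1;ys,xs=np.nonzero(m&k)
    print('tag',col,onplane('top',[[xs.mean(),ys.mean()]],14)[0].round(1))
E
```

```text
red_big [397.6 174.1] [ 18  13 189] [232.9 254.1] [ 23  23 415] tri [438.3 174.3  26.6] gap 1.8 depth [438.2 175.1  24. ]
red_small [258.6 149.9] [10  7 58] [410.7 246.5] [ 14  14 160] tri [ 448.3 -164.4   27.7] gap 1.8 depth [ 449.1 -164.5   26. ]
green_big [451.6 180.6] [ 18  14 202] [165.6 261.7] [ 24  24 439] tri [426.  299.3  26.6] gap 1.8 depth [425.3 300.1  24.5]
green_small [345.  168.5] [11  8 73] [297.5 245.2] [ 14  15 169] tri [453.3  51.8  28.1] gap 2.2 depth [453.5  52.   26.5]
pad_red [301.5 217. ] [ 26  21 435] [331.8 174.2] [ 29  29 651] tri [594.  -16.8   5.5] gap 2.3 depth [594.  -16.    5.6]
pad_green [385.2 252.1] [ 27  25 518] [233.7 155.1] [ 29  29 653] tri [634.4 179.2   5.2] gap 2.4 depth [634.5 179.7   5.9]
table [347.62451211  49.62827527  -1.58624733] [369.65217568 243.32018003  -4.15729262]
tag r [674.9 -25.7  14. ]
tag g [714.5 163.9  14. ]
```

View pics/crop.png

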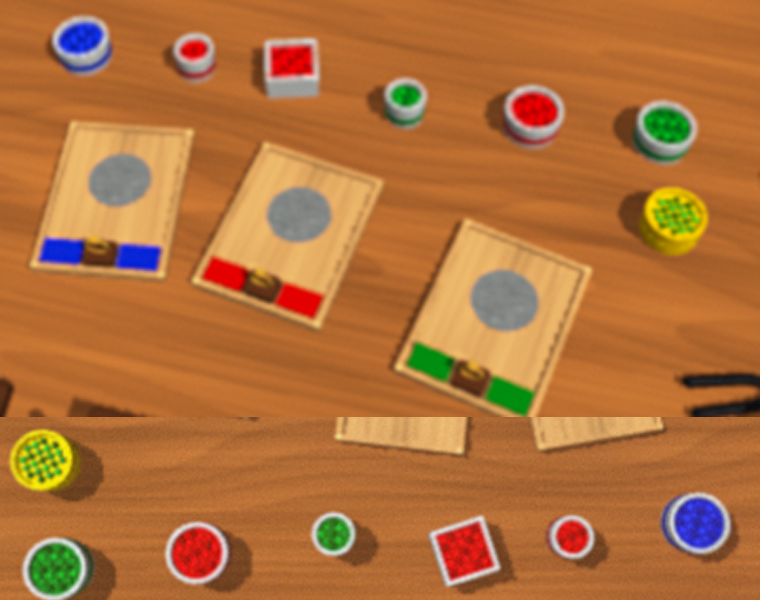

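The crop confirms all four. The red-banded round tins are at scene (397,174) and (259,150), and the green-banded ones at (452,181) and (345,169). The square tin has no band and the yellow tin has a yellow body. The measured heights agree with the text. I start with red_big.

```bash
cat > to.py <<'E'
from h import *
import sys
s=manip.sense();p=np.array(s['position']);R=np.array(s['tcp_rot'])
print('t',round(s['time'],2),'pos',p.round(1),'F',np.round(s['force'],1),'open',round(s['opening'],1),'ff',np.round(s['finger_force'],1),'j',np.round(s['joint_positions'],2), 'x',R[:2,0].round(3))
for a in sys.argv[1:]: print(a,'delta cm',((R.T@(np.array(eval(a),float)-p))/10).round(2))
E
python3 to.py 438.3,174.3,150 438.3,174.3,12
```

```text
t 0.2 pos [153.  657.  245.9] F [-0.6  0.  -0.1] open 88.1 ff 0.0 j [ 1.31  0.26  1.6   0.    1.27 -0.04] x [-0.974  0.227]
438.3,174.3,150 delta cm [-38.74 -40.53   9.64]
438.3,174.3,12 delta cm [-38.74 -40.51  23.44]
```

Call:
{"fn": "arm_command", "kwargs": {"deltas": [-38.7,-40.5,6,0,0,0,-38.7,-40.5,6,0,0,0,-38.7,-40.5,6,0,0,0,-38.7,-40.5,6,0,0,0,-38.7,-40.5,6,0,0,0,-38.7,-40.5,6,0,0,0,-38.7,-40.5,6,0,0,0,-38.7,-40.5,6,0,0,0], "claw": 0.9, "newtons": 15}}

```text
time: 1.2
position: [406.8, 227.7, 193.5]
tcp_rot: [[-0.974, 0.227, 0.001], [0.227, 0.974, 0.0], [-0.001, 0.001, -1.0]]
force: [0.0, 0.3, 0.2]
opening: 79.1
finger_force: 0.0
```

```bash
python3 to.py 438.3,174.3,80 438.3,174.3,12
```

```text
t 1.2 pos [406.8 227.7 193.5] F [0.  0.3 0.2] open 79.1 ff 0.0 j [ 0.46 -0.1   2.09  0.    1.14 -0.89] x [-0.974  0.227]
438.3,174.3,80 delta cm [-4.27 -4.49 11.35]
438.3,174.3,12 delta cm [-4.27 -4.49 18.15]
```

Call:
{"fn": "arm_command", "kwargs": {"deltas": [-4.3,-4.5,6,0,0,0,-4.3,-4.5,11.3,0,0,0,-4.3,-4.5,11.3,0,0,0,-4.3,-4.5,11.3,0,0,0,-4.3,-4.5,11.3,0,0,0]}}

```text
time: 1.82
position: [439.3, 177.3, 82.8]
tcp_rot: [[-0.974, 0.226, 0.004], [0.226, 0.974, 0.001], [-0.003, 0.002, -1.0]]
force: [0.7, 0.8, 0.4]
opening: 79.2
finger_force: 0.0
```

```bash
python3 to.py 438.3,174.3,12
```

```text
t 1.82 pos [439.3 177.3  82.8] F [0.7 0.8 0.4] open 79.2 ff 0.0 j [ 0.33  0.05  2.18  0.    0.91 -1.01] x [-0.974  0.226]
438.3,174.3,12 delta cm [ 0.06 -0.33  7.07]
```

Call:
{"fn": "arm_command", "kwargs": {"deltas": [0,-0.3,3,0,0,0,0,-0.3,6,0,0,0,0,-0.3,6.8,0,0,0,0,-0.3,6.8,0,0,0,0,-0.3,6.8,0,0,0]}}

```text
time: 2.45
position: [438.5, 173.7, 14.1]
tcp_rot: [[-0.974, 0.226, 0.003], [0.226, 0.974, 0.001], [-0.003, 0.002, -1.0]]
force: [-0.4, -0.3, -0.1]
opening: 79.1
finger_force: 0.0
```

```bash
python3 to.py 438.3,174.3,12
```

```text
t 2.45 pos [438.5 173.7  14.1] F [-0.4 -0.3 -0.1] open 79.1 ff 0.0 j [ 0.32  0.16  2.22  0.    0.76 -1.02] x [-0.974  0.226]
438.3,174.3,12 delta cm [0.03 0.06 0.21]
```

Call:
{"fn": "arm_command", "kwargs": {"deltas": [0,0,0.1,0,0,0,0,0,0.1,0,0,0,0,0,0.1,0,0,0,0,0,0.1,0,0,0,0,0,0.1,0,0,0,0,0,0.1,0,0,0], "claw": 0.5, "newtons": 15}}

```text
time: 3.2
position: [437.3, 173.0, 11.7]
tcp_rot: [[-0.974, 0.227, 0.0], [0.227, 0.974, 0.0], [-0.0, 0.0, -1.0]]
force: [-1.3, 0.2, 5.0]
opening: 53.6
finger_force: 15.0
```

```bash
python3 to.py 438.3,174.3,80 594,-16.8,80
```

```text
t 3.2 pos [437.3 173.   11.7] F [-1.3  0.2  5. ] open 53.6 ff 15.0 j [ 0.32  0.16  2.22  0.    0.76 -1.02] x [-0.974  0.227]
438.3,174.3,80 delta cm [-0.07  0.15 -6.83]
594,-16.8,80 delta cm [-19.57 -14.93  -6.82]
```

Call:
{"fn": "arm_command", "kwargs": {"deltas": [0,0,-3,0,0,0,0,0,-7,0,0,0,-6.5,-5,-7,0,0,0,-13,-10,-7,0,0,0,-19.5,-14.9,-7,0,0,0,-19.5,-14.9,-7,0,0,0,-19.5,-14.9,-7,0,0,0,-19.5,-14.9,-7,0,0,0]}}

```text
time: 4.2
position: [591.8, -16.4, 80.2]
tcp_rot: [[-0.974, 0.228, -0.003], [0.228, 0.974, 0.0], [0.003, -0.0, -1.0]]
force: [-0.7, -0.1, -2.6]
opening: 53.4
finger_force: 15.0
```

```bash
python3 to.py 593,-18.1,24 593,-18.1,18
```

```text
t 4.2 pos [591.8 -16.4  80.2] F [-0.7 -0.1 -2.6] open 53.4 ff 15.0 j [-0.07  0.27  1.93  0.    0.95 -1.41] x [-0.974  0.228]
593,-18.1,24 delta cm [-0.17 -0.14  5.62]
593,-18.1,18 delta cm [-0.17 -0.14  6.22]
```

Call:
{"fn": "arm_command", "kwargs": {"deltas": [-0.1,-0.1,3,0,0,0,-0.1,-0.1,5.2,0,0,0,-0.1,-0.1,5.2,0,0,0,-0.1,-0.1,5.2,0,0,0,-0.1,-0.1,5.2,0,0,0]}}

```text
time: 4.82
position: [594.8, -17.2, 30.8]
tcp_rot: [[-0.974, 0.226, 0.002], [0.226, 0.974, -0.0], [-0.002, 0.0, -1.0]]
force: [0.6, -0.4, -1.4]
opening: 53.8
finger_force: 15.0
```

```bash
python3 to.py 593,-18.1,18
```

```text
t 4.83 pos [594.8 -17.2  30.8] F [ 0.6 -0.4 -1.4] open 53.8 ff 15.0 j [-0.07  0.33  1.95  0.    0.85 -1.41] x [-0.974  0.226]
593,-18.1,18 delta cm [ 0.16 -0.13  1.28]
```

Call:
{"fn": "arm_command", "kwargs": {"deltas": [0.1,-0.1,0.5,0,0,0,0.1,-0.1,0.9,0,0,0,0.1,-0.1,1.1,0,0,0,0.1,-0.1,1.1,0,0,0,0.1,-0.1,1.1,0,0,0,0.1,-0.1,1.1,0,0,0]}}

```text
time: 5.58
position: [592.9, -18.4, 18.5]
tcp_rot: [[-0.974, 0.227, 0.0], [0.227, 0.974, -0.0], [-0.0, 0.0, -1.0]]
force: [0.4, -0.4, -2.4]
opening: 53.8
finger_force: 15.0
```

```bash
python3 - <<'E'
from meas import *
S,_=grab('scene');T,_=grab('top')
cv2.imwrite('pics/place1.png',np.hstack([cv2.resize(S[170:270,240:370],(520,400)),cv2.resize(T[120:220,295:370],(270,400))])[:,:,::-1])
E
python3 to.py 593,-18.1,18
```

```text
t 5.67 pos [592.8 -18.4  18.6] F [-0.4  0.  -1.4] open 53.3 ff 15.0 j [-0.07  0.35  1.96 -0.    0.83 -1.41] x [-0.974  0.227]
593,-18.1,18 delta cm [-0.01  0.03  0.06]
```

View pics/place1.png

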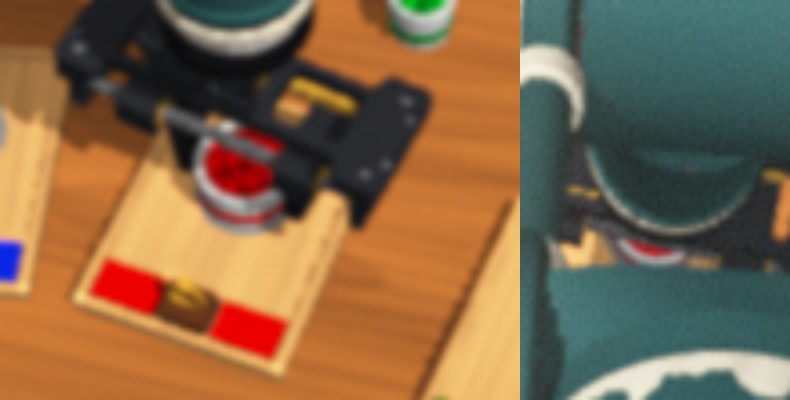

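The tin (scene crop ~(240,180)) is upright between the fingers and covers the pad. I lower until it touches.

Call:
{"fn": "arm_command", "kwargs": {"deltas": [0,0,0.05,0,0,0,0,0,0.1,0,0,0,0,0,0.1,0,0,0]}}

```text
time: 6.05
position: [592.8, -18.4, 17.8]
tcp_rot: [[-0.974, 0.227, 0.0], [0.227, 0.974, -0.0], [-0.0, -0.0, -1.0]]
force: [-1.5, 0.2, 2.0]
opening: 53.7
finger_force: 15.0
```

Contact: the force changed from −2 to +2 N. I release slowly, then go up.

Call:
{"fn": "arm_command", "kwargs": {"deltas": [0,0,0,0,0,0,0,0,0,0,0,0,0,0,0,0,0,0,0,0,-3,0,0,0,0,0,-8,0,0,0,0,0,-12,0,0,0,0,0,-12,0,0,0], "claw": 0.72}}

```text
time: 6.92
position: [596.0, -18.6, 142.0]
tcp_rot: [[-0.974, 0.227, 0.009], [0.227, 0.974, -0.001], [-0.009, 0.001, -1.0]]
force: [0.2, 0.7, -0.5]
opening: 63.7
finger_force: 0.0
```

```bash
python3 to.py 447.3,-165.5,110
```

```text
t 6.92 pos [596.  -18.6 142. ] F [ 0.2  0.7 -0.5] open 63.7 ff 0.0 j [-0.07  0.2   1.89  0.    1.05 -1.41] x [-0.974  0.227]
447.3,-165.5,110 delta cm [ 11.18 -17.69   3.08]
```

Call:
{"fn": "arm_command", "kwargs": {"deltas": [3.7,-5.9,0,0,0,0,7.5,-11.8,0,0,0,0,11.2,-17.7,1,0,0,0,11.2,-17.7,5,0,0,0,11.2,-17.7,7,0,0,0,11.2,-17.7,7,0,0,0,11.2,-17.7,7,0,0,0,11.2,-17.7,7,0,0,0], "claw": 0.65}}

```text
time: 7.92
position: [444.7, -165.4, 68.4]
tcp_rot: [[-0.974, 0.226, 0.002], [0.226, 0.974, -0.001], [-0.002, -0.0, -1.0]]
force: [-0.1, 0.8, -0.1]
opening: 57.2
finger_force: 0.0
```

```bash
python3 to.py 447.3,-165.5,13
python3 - <<'E'
from meas import *
S,_=grab('scene');T,_=grab('top')
cv2.imwrite('pics/after1.png',np.hstack([cv2.resize(S[125:265,200:360],(480,420)),cv2.resize(T[120:220,295:370],(315,420))])[:,:,::-1])
b,sb=blob(T,'r',(331,172),18);a,sa=blob(S,'r',(300,205),20);print(a,sa[2:],b,sb[2:]);x,e=tri(a,b);print(x.round(1),e)
print(onplane('top',[b],34).round(1))
E
```

```text
t 7.92 pos [ 444.7 -165.4   68.4] F [-0.1  0.8 -0.1] open 57.2 ff 0.0 j [-0.41  0.07  2.19 -0.    0.88 -1.75] x [-0.974  0.226]
447.3,-165.5,13 delta cm [-0.25  0.06  5.54]
[300.8491147  210.57890685] [ 19  16 236] [332.7400094  171.99200752] [ 22  21 381]
[593.6 -17.4  31.9] 2.3297838618939384
[[593.  -16.2  34. ]]
```

View pics/after1.png

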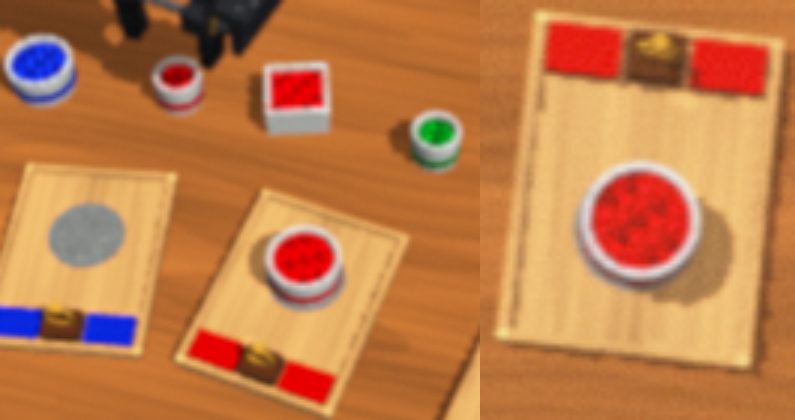

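red_big stands on the red pad, less than 1 mm off by measurement (scene crop (304,262), top crop (640,222)). Next is red_small.

Call:
{"fn": "arm_command", "kwargs": {"deltas": [-0.2,0,2,0,0,0,-0.2,0,4,0,0,0,-0.2,0,5.4,0,0,0,-0.2,0,5.4,0,0,0,-0.2,0,5.4,0,0,0,-0.2,0,5.4,0,0,0]}}

```text
time: 8.78
position: [446.2, -166.1, 14.3]
tcp_rot: [[-0.974, 0.227, 0.001], [0.227, 0.974, -0.001], [-0.002, -0.0, -1.0]]
force: [0.4, 0.1, -0.5]
opening: 57.0
finger_force: 0.0
```

```bash
python3 to.py 447.3,-165.5,13
```

```text
t 8.78 pos [ 446.2 -166.1   14.3] F [ 0.4  0.1 -0.5] open 57.0 ff 0.0 j [-0.41  0.17  2.21 -0.    0.76 -1.75] x [-0.974  0.227]
447.3,-165.5,13 delta cm [-0.09  0.08  0.13]
```

Call:
{"fn": "arm_command", "kwargs": {"deltas": [-0.1,0.1,0.1,0,0,0,-0.1,0.1,0.1,0,0,0,-0.1,0.1,0.1,0,0,0,-0.1,0.1,0.1,0,0,0,-0.1,0.1,0.1,0,0,0,-0.1,0.1,0.1,0,0,0], "claw": 0.3}}

```text
time: 9.52
position: [446.9, -165.1, 12.7]
tcp_rot: [[-0.974, 0.227, 0.0], [0.227, 0.974, -0.0], [-0.0, 0.0, -1.0]]
force: [0.0, 1.5, 3.9]
opening: 37.4
finger_force: 15.0
```

```bash
python3 to.py 592.8,-18.4,110
```

```text
t 9.53 pos [ 446.9 -165.1   12.7] F [0.  1.5 3.9] open 37.4 ff 15.0 j [-0.41  0.17  2.21  0.    0.76 -1.75] x [-0.974  0.227]
592.8,-18.4,110 delta cm [-10.89  17.6   -9.73]
```

Call:
{"fn": "arm_command", "kwargs": {"deltas": [0,0,-4,0,0,0,0,0,-9.7,0,0,0,-3.6,5.9,-9.7,0,0,0,-7.3,11.8,-9.7,0,0,0,-10.9,17.6,-9.7,0,0,0,-10.9,17.6,-9.7,0,0,0,-10.9,17.6,-9.7,0,0,0,-10.9,17.6,-9.7,0,0,0]}}

```text
time: 10.52
position: [591.1, -19.3, 108.6]
tcp_rot: [[-0.974, 0.227, -0.003], [0.227, 0.974, -0.0], [0.002, -0.001, -1.0]]
force: [-0.3, 0.3, -1.1]
opening: 37.7
finger_force: 15.0
```

```bash
python3 to.py 592.5,-18.3,55
```

```text
t 10.53 pos [591.1 -19.3 108.6] F [-0.3  0.3 -1.1] open 37.7 ff 15.0 j [-0.07  0.23  1.91 -0.    1.   -1.42] x [-0.974  0.227]
592.5,-18.3,55 delta cm [-0.13  0.13  5.36]
```

Call:
{"fn": "arm_command", "kwargs": {"deltas": [-0.1,0.1,3,0,0,0,-0.1,0.1,5.2,0,0,0,-0.1,0.1,5.2,0,0,0,-0.1,0.1,5.2,0,0,0,-0.1,0.1,5.2,0,0,0,-0.1,0.1,5.2,0,0,0]}}

```text
time: 11.28
position: [594.7, -17.8, 58.6]
tcp_rot: [[-0.974, 0.227, 0.002], [0.227, 0.974, -0.0], [-0.002, 0.0, -1.0]]
force: [-0.2, -0.3, -1.4]
opening: 37.6
finger_force: 15.0
```

```bash
python3 to.py 592.5,-18.3,48
```

```text
t 11.28 pos [594.7 -17.8  58.6] F [-0.2 -0.3 -1.4] open 37.6 ff 15.0 j [-0.07  0.3   1.94 -0.    0.9  -1.41] x [-0.974  0.227]
592.5,-18.3,48 delta cm [ 0.2  -0.1   1.06]
```

Call:
{"fn": "arm_command", "kwargs": {"deltas": [0.2,-0.1,0.5,0,0,0,0.2,-0.1,0.8,0,0,0,0.2,-0.1,1,0,0,0,0.2,-0.1,1,0,0,0,0.2,-0.1,1,0,0,0,0.2,-0.1,1,0,0,0,0.2,-0.1,1,0,0,0]}}

```text
time: 12.15
position: [591.9, -18.1, 47.6]
tcp_rot: [[-0.974, 0.227, 0.0], [0.227, 0.974, -0.0], [-0.0, 0.0, -1.0]]
force: [-0.9, 0.0, -1.4]
opening: 37.2
finger_force: 15.0
```

```bash
python3 to.py 592.5,-18.3,46.5
```

```text
t 12.15 pos [591.9 -18.1  47.6] F [-0.9  0.  -1.4] open 37.2 ff 15.0 j [-0.07  0.31  1.95 -0.    0.88 -1.41] x [-0.974  0.227]
592.5,-18.3,46.5 delta cm [-0.06 -0.    0.11]
```

Call:
{"fn": "arm_command", "kwargs": {"deltas": [-0.05,0,0,0,0,0,-0.05,0,0.05,0,0,0,-0.05,0,0.1,0,0,0,-0.05,0,0.1,0,0,0]}}

```text
time: 12.65
position: [592.3, -18.3, 46.7]
tcp_rot: [[-0.974, 0.227, 0.0], [0.227, 0.974, -0.0], [-0.0, -0.0, -1.0]]
force: [-0.3, 1.0, 1.6]
opening: 37.5
finger_force: 15.0
```

Contact. I release and go up.

Call:
{"fn": "arm_command", "kwargs": {"deltas": [0,0,0,0,0,0,0,0,0,0,0,0,0,0,0,0,0,0,0,0,0,0,0,0,0,0,-3,0,0,0,0,0,-8,0,0,0,0,0,-10,0,0,0,0,0,-10,0,0,0], "claw": 0.65}}

```text
time: 13.65
position: [593.6, -18.3, 148.2]
tcp_rot: [[-0.974, 0.227, 0.004], [0.227, 0.974, -0.0], [-0.004, 0.001, -1.0]]
force: [0.6, 0.3, -1.2]
opening: 57.6
finger_force: 0.0
```

```bash
python3 to.py 425,298.2,120
```

```text
t 13.65 pos [593.6 -18.3 148.2] F [ 0.6  0.3 -1.2] open 57.6 ff 0.0 j [-0.07  0.19  1.88  0.    1.06 -1.41] x [-0.974  0.227]
425,298.2,120 delta cm [23.61 27.    2.75]
```

Call:
{"fn": "arm_command", "kwargs": {"deltas": [3.9,4.5,0,0,0,0,7.9,9,0,0,0,0,11.8,13.5,0,0,0,0,15.7,18,0,0,0,0,19.7,22.5,0,0,0,0,23.6,27,2,0,0,0,23.6,27,5,0,0,0,23.6,27,5,0,0,0], "claw": 0.9}}

```text
time: 14.65
position: [419.6, 296.7, 91.9]
tcp_rot: [[-0.974, 0.225, -0.008], [0.225, 0.974, -0.005], [0.007, -0.007, -1.0]]
force: [-0.2, 0.6, -0.1]
opening: 79.3
finger_force: 0.0
```

```bash
python3 to.py 425,298.2,80 425,298.2,13
python3 - <<'E'
from meas import *
S,_=grab('scene');T,_=grab('top')
cv2.imwrite('pics/after2.png',np.hstack([cv2.resize(S[125:265,200:360],(480,420)),cv2.resize(T[120:220,295:370],(315,420))])[:,:,::-1])
b,sb=blob(T,'r',(333,169),16);a,sa=blob(S,'r',(301,200),14);print(a,sa[2:],b,sb[2:]);x,e=tri(a,b);print(x.round(1),e)
E
```

```text
t 14.65 pos [419.6 296.7  91.9] F [-0.2  0.6 -0.1] open 79.3 ff 0.0 j [ 0.57  0.12  2.08 -0.    0.95 -0.78] x [-0.974  0.225]
425,298.2,80 delta cm [-0.5   0.27  1.19]
425,298.2,13 delta cm [-0.54  0.32  7.89]
[300.43376068 203.        ] [12  9 92] [333.5731982  169.05743243] [ 14  15 164]
[593.6 -17.5  62.2] 2.1582478988352003
```

View pics/after2.png

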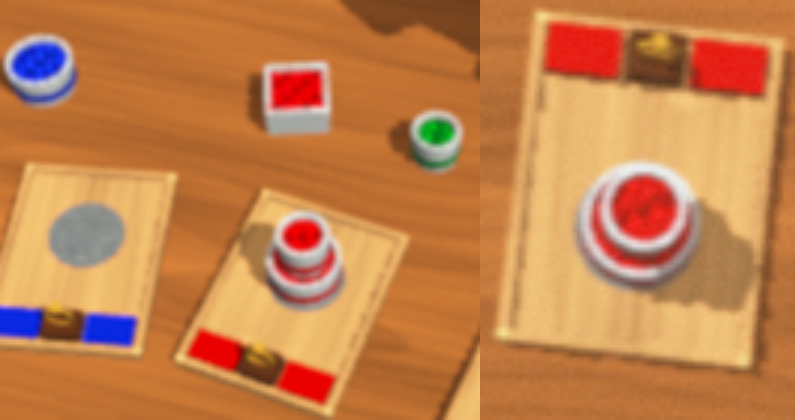

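The red job is complete. The small tin sits central and upright on the large one (scene crop (303,240), top crop (643,210); measured (593.6,−17.5) against (593.6,−17.4)). Now green_big.

Call:
{"fn": "arm_command", "kwargs": {"deltas": [-0.2,0.2,2,0,0,0,-0.2,0.2,3.5,0,0,0,-0.2,0.2,3.5,0,0,0,-0.2,0.2,3.5,0,0,0,-0.2,0.2,3.5,0,0,0,-0.2,0.2,3.5,0,0,0]}}

```text
time: 15.5
position: [426.4, 300.0, 62.1]
tcp_rot: [[-0.974, 0.227, 0.001], [0.227, 0.974, 0.001], [-0.001, 0.001, -1.0]]
force: [-0.3, 0.6, 0.8]
opening: 79.1
finger_force: 0.0
```

```bash
python3 to.py 425,298.2,13
```

```text
t 15.5 pos [426.4 300.   62.1] F [-0.3  0.6  0.8] open 79.1 ff 0.0 j [ 0.57  0.17  2.1   0.    0.88 -0.78] x [-0.974  0.227]
425,298.2,13 delta cm [ 0.1  -0.21  4.91]
```

Call:
{"fn": "arm_command", "kwargs": {"deltas": [0.1,-0.2,2,0,0,0,0.1,-0.2,4,0,0,0,0.1,-0.2,4.9,0,0,0,0.1,-0.2,4.9,0,0,0,0.1,-0.2,4.9,0,0,0,0.1,-0.2,4.9,0,0,0,0.1,-0.2,4.9,0,0,0]}}

```text
time: 16.38
position: [425.0, 298.3, 13.0]
tcp_rot: [[-0.974, 0.227, 0.001], [0.227, 0.974, 0.001], [-0.001, 0.001, -1.0]]
force: [0.4, -0.2, -0.8]
opening: 79.8
finger_force: 0.0
```

```bash
python3 to.py 425,298.2,12.5
```

```text
t 16.38 pos [425.  298.3  13. ] F [ 0.4 -0.2 -0.8] open 79.8 ff 0.0 j [ 0.56  0.24  2.12 -0.    0.78 -0.78] x [-0.974  0.227]
425,298.2,12.5 delta cm [ 0.   -0.01  0.05]
```

Call:
{"fn": "arm_command", "kwargs": {"deltas": [0,0,0,0,0,0,0,0,0,0,0,0,0,0,0,0,0,0,0,0,0,0,0,0,0,0,0,0,0,0,0,0,0,0,0,0], "claw": 0.5}}

```text
time: 17.12
position: [424.6, 298.0, 12.5]
tcp_rot: [[-0.974, 0.227, -0.0], [0.227, 0.974, 0.0], [0.0, 0.0, -1.0]]
force: [-0.0, 0.1, 1.1]
opening: 53.8
finger_force: 15.0
```

```bash
python3 to.py 633.2,178,80
```

```text
t 17.12 pos [424.6 298.   12.5] F [-0.   0.1  1.1] open 53.8 ff 15.0 j [ 0.56  0.24  2.12  0.    0.78 -0.78] x [-0.974  0.227]
633.2,178,80 delta cm [-23.04  -6.96  -6.75]
```

Call:
{"fn": "arm_command", "kwargs": {"deltas": [0,0,-4,0,0,0,0,0,-8,0,0,0,-5.7,-1.7,-8,0,0,0,-11.5,-3.5,-8,0,0,0,-17.3,-5.2,-8,0,0,0,-23,-7,-7,0,0,0,-23,-7,-7,0,0,0,-23,-7,-7,0,0,0]}}

```text
time: 18.12
position: [631.7, 177.4, 81.4]
tcp_rot: [[-0.974, 0.228, -0.002], [0.228, 0.974, -0.0], [0.002, -0.001, -1.0]]
force: [-0.1, 0.8, -1.2]
opening: 53.4
finger_force: 15.0
```

Call:
{"fn": "arm_command", "kwargs": {"deltas": [0,0,1,0,0,0,0,0,3,0,0,0,0,0,5,0,0,0,0,0,5,0,0,0,0,0,5,0,0,0,0,0,5,0,0,0,0,0,5,0,0,0]}}

```text
time: 19.0
position: [633.4, 177.8, 33.3]
tcp_rot: [[-0.974, 0.227, 0.001], [0.227, 0.974, 0.0], [-0.001, 0.001, -1.0]]
force: [-0.3, 0.3, -1.5]
opening: 53.6
finger_force: 15.0
```

```bash
python3 to.py 633,177.9,19.5
```

```text
t 19.0 pos [633.4 177.8  33.3] F [-0.3  0.3 -1.5] open 53.6 ff 15.0 j [ 0.24  0.43  1.81 -0.    0.9  -1.11] x [-0.974  0.227]
633,177.9,19.5 delta cm [0.05 0.   1.38]
```

Call:
{"fn": "arm_command", "kwargs": {"deltas": [0,0,0.5,0,0,0,0,0,1,0,0,0,0,0,1.4,0,0,0,0,0,1.4,0,0,0,0,0,1.4,0,0,0,0,0,1.4,0,0,0]}}

```text
time: 19.75
position: [632.6, 177.6, 18.4]
tcp_rot: [[-0.974, 0.227, -0.0], [0.227, 0.974, -0.0], [0.0, -0.0, -1.0]]
force: [-1.5, -0.2, 2.0]
opening: 53.4
finger_force: 15.0
```

```bash
python3 to.py 633,177.9,18.3
```

```text
t 19.75 pos [632.6 177.6  18.4] F [-1.5 -0.2  2. ] open 53.4 ff 15.0 j [ 0.24  0.45  1.82 -0.    0.88 -1.11] x [-0.974  0.227]
633,177.9,18.3 delta cm [-0.03  0.04  0.01]
```

Contact. I release and rise.

Call:
{"fn": "arm_command", "kwargs": {"deltas": [0,0,0,0,0,0,0,0,0,0,0,0,0,0,0,0,0,0,0,0,-3,0,0,0,0,0,-8,0,0,0,0,0,-12,0,0,0,0,0,-12,0,0,0,0,0,-12,0,0,0], "claw": 0.72}}

```text
time: 20.75
position: [632.2, 177.5, 137.8]
tcp_rot: [[-0.974, 0.227, -0.001], [0.227, 0.974, -0.0], [0.001, -0.0, -1.0]]
force: [-1.7, 0.1, -0.9]
opening: 63.6
finger_force: 0.0
```

```bash
python3 to.py 452,50.8,75
```

```text
t 20.75 pos [632.2 177.5 137.8] F [-1.7  0.1 -0.9] open 63.6 ff 0.0 j [ 0.24  0.31  1.75 -0.    1.08 -1.11] x [-0.974  0.227]
452,50.8,75 delta cm [ 14.67 -16.43   6.29]
```

Call:
{"fn": "arm_command", "kwargs": {"deltas": [3.7,-4.1,0,0,0,0,7.3,-8.2,0,0,0,0,11,-12.3,0,0,0,0,14.7,-16.4,1,0,0,0,14.7,-16.4,5,0,0,0,14.7,-16.4,6.3,0,0,0,14.7,-16.4,6.3,0,0,0,14.7,-16.4,6.3,0,0,0], "claw": 0.65}}

```text
time: 21.75
position: [453.5, 51.6, 75.9]
tcp_rot: [[-0.974, 0.226, 0.0], [0.226, 0.974, 0.0], [-0.0, 0.0, -1.0]]
force: [0.6, 0.2, 0.9]
opening: 57.6
finger_force: 0.0
```

```bash
python3 to.py 452,50.8,13
python3 - <<'E'
from meas import *
S,_=grab('scene');T,_=grab('top')
cv2.imwrite('pics/after3.png',np.hstack([cv2.resize(S[210:310,330:430],(420,420)),cv2.resize(T[100:195,195:280],(375,420))])[:,:,::-1])
b,sb=blob(T,'g',(235,153),18);a,sa=blob(S,'g',(385,246),18);print(a,sa[2:],b,sb[2:]);x,e=tri(a,b);print(x.round(1),e)
E
```

```text
t 21.75 pos [453.5  51.6  75.9] F [0.6 0.2 0.9] open 57.6 ff 0.0 j [ 0.06  0.03  2.22  0.    0.89 -1.28] x [-0.974  0.226]
452,50.8,13 delta cm [ 0.13 -0.11  6.29]
[386.37454545 245.96424242] [ 21  19 293] [231.56434743 152.33105957] [ 22  22 391]
[633.9 178.1  31.8] 2.661500702993982
```

View pics/after3.png

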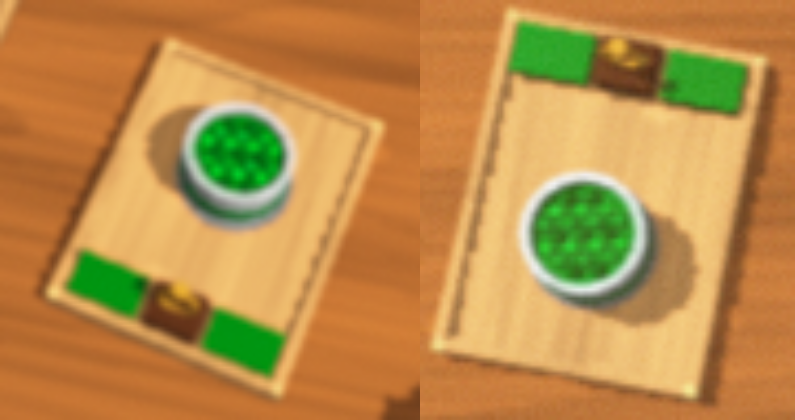

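green_big stands on the green pad, about 1 mm off (scene crop (240,155), top crop (585,232)). Next is green_small.

Call:
{"fn": "arm_command", "kwargs": {"deltas": [0.1,-0.1,2,0,0,0,0.1,-0.1,4,0,0,0,0.1,-0.1,5.6,0,0,0,0.1,-0.1,6.2,0,0,0,0.1,-0.1,6.2,0,0,0,0.1,-0.1,6.2,0,0,0,0.1,-0.1,6.2,0,0,0]}}

```text
time: 22.72
position: [451.8, 50.6, 14.1]
tcp_rot: [[-0.974, 0.227, 0.001], [0.227, 0.974, 0.0], [-0.001, 0.0, -1.0]]
force: [0.3, -0.2, 0.5]
opening: 57.2
finger_force: 0.0
```

```bash
python3 to.py 452,50.8,13
```

```text
t 22.73 pos [451.8  50.6  14.1] F [ 0.3 -0.2  0.5] open 57.2 ff 0.0 j [ 0.06  0.13  2.26 -0.    0.75 -1.29] x [-0.974  0.227]
452,50.8,13 delta cm [-0.01  0.03  0.11]
```

Call:
{"fn": "arm_command", "kwargs": {"deltas": [0,0,0,0,0,0,0,0,0,0,0,0,0,0,0,0,0,0,0,0,0,0,0,0,0,0,0,0,0,0,0,0,0,0,0,0], "claw": 0.3}}

```text
time: 23.48
position: [451.3, 50.6, 13.6]
tcp_rot: [[-0.974, 0.227, 0.0], [0.227, 0.974, 0.0], [-0.0, 0.0, -1.0]]
force: [-0.9, -0.4, 3.2]
opening: 37.5
finger_force: 15.0
```

```bash
python3 to.py 632.5,177.3,110
```

```text
t 23.48 pos [451.3  50.6  13.6] F [-0.9 -0.4  3.2] open 37.5 ff 15.0 j [ 0.06  0.13  2.26  0.    0.75 -1.29] x [-0.974  0.227]
632.5,177.3,110 delta cm [-14.77  16.45  -9.63]
```

Call:
{"fn": "arm_command", "kwargs": {"deltas": [0,0,-4,0,0,0,0,0,-9.6,0,0,0,-3.7,4.1,-9.6,0,0,0,-7.4,8.2,-9.6,0,0,0,-11.1,12.3,-9.6,0,0,0,-14.8,16.4,-9.6,0,0,0,-14.8,16.4,-9.6,0,0,0,-14.8,16.4,-9.6,0,0,0]}}

```text
time: 24.48
position: [631.3, 176.3, 108.1]
tcp_rot: [[-0.974, 0.226, -0.003], [0.226, 0.974, -0.001], [0.003, -0.002, -1.0]]
force: [0.2, 0.8, -0.2]
opening: 37.7
finger_force: 15.0
```

Call:
{"fn": "arm_command", "kwargs": {"deltas": [0,0,1,0,0,0,0,0,3,0,0,0,0,0,4.5,0,0,0,0,0,4.5,0,0,0,0,0,4.5,0,0,0,0,0,4.5,0,0,0,0,0,4.5,0,0,0,0,0,4.5,0,0,0]}}

```text
time: 25.48
position: [632.8, 176.8, 65.0]
tcp_rot: [[-0.974, 0.227, 0.001], [0.227, 0.974, 0.0], [-0.001, 0.0, -1.0]]
force: [-1.0, 0.1, -1.3]
opening: 37.7
finger_force: 15.0
```

```bash
python3 to.py 632.2,177.2,48.5
```

```text
t 25.48 pos [632.8 176.8  65. ] F [-1.   0.1 -1.3] open 37.7 ff 15.0 j [ 0.23  0.39  1.8  -0.    0.95 -1.11] x [-0.974  0.227]
632.2,177.2,48.5 delta cm [0.07 0.02 1.65]
```

Call:
{"fn": "arm_command", "kwargs": {"deltas": [0,0,0.6,0,0,0,0,0,1.2,0,0,0,0,0,1.6,0,0,0,0,0,1.6,0,0,0,0,0,1.6,0,0,0,0,0,1.6,0,0,0,0,0,1.6,0,0,0]}}

```text
time: 26.35
position: [632.5, 176.7, 48.4]
tcp_rot: [[-0.974, 0.227, 0.0], [0.227, 0.974, -0.0], [-0.0, -0.0, -1.0]]
force: [-0.7, -0.1, -1.5]
opening: 37.5
finger_force: 15.0
```

```bash
python3 to.py 632.2,177.2,47.4
```

```text
t 26.35 pos [632.5 176.7  48.4] F [-0.7 -0.1 -1.5] open 37.5 ff 15.0 j [ 0.23  0.41  1.8  -0.    0.93 -1.11] x [-0.974  0.227]
632.2,177.2,47.4 delta cm [0.04 0.04 0.1 ]
```

Call:
{"fn": "arm_command", "kwargs": {"deltas": [0,0.05,0,0,0,0,0,0.05,0.05,0,0,0,0,0.05,0.1,0,0,0,0,0.05,0.1,0,0,0]}}

```text
time: 26.85
position: [632.7, 177.2, 47.7]
tcp_rot: [[-0.974, 0.227, 0.0], [0.227, 0.974, 0.0], [-0.0, 0.0, -1.0]]
force: [-0.4, -0.4, 1.6]
opening: 37.4
finger_force: 15.0
```

Contact. I release, rise and clear away so the stack can be seen.

Call:
{"fn": "arm_command", "kwargs": {"deltas": [0,0,0,0,0,0,0,0,0,0,0,0,0,0,0,0,0,0,0,0,0,0,0,0,0,0,-3,0,0,0,0,0,-8,0,0,0,0,0,-12,0,0,0,0,0,-12,0,0,0], "claw": 0.65}}

```text
time: 27.85
position: [635.7, 177.9, 172.6]
tcp_rot: [[-0.974, 0.227, 0.009], [0.227, 0.974, 0.002], [-0.008, 0.004, -1.0]]
force: [-0.3, 0.6, 0.5]
opening: 57.2
finger_force: 0.0
```

Call:
{"fn": "arm_command", "kwargs": {"deltas": [4,4,0,0,0,0,8,8,0,0,0,0,12,12,0,0,0,0,16,16,0,0,0,0,20,20,0,0,0,0,20,20,0,0,0,0,20,20,0,0,0,0,20,20,0,0,0,0]}}

```text
time: 28.85
position: [483.8, 416.0, 166.7]
tcp_rot: [[-0.974, 0.228, -0.001], [0.228, 0.974, -0.001], [0.0, -0.001, -1.0]]
force: [0.6, 0.2, -0.2]
opening: 57.3
finger_force: 0.0
```

```bash
python3 - <<'E'
from meas import *
S,_=grab('scene');T,_=grab('top')
cv2.imwrite('pics/final.png',np.vstack([cv2.resize(S[120:310,180:500],(800,475)),np.zeros((5,800,3),np.uint8)])[:,:,::-1])
b,sb=blob(T,'g',(232,149),16);a,sa=blob(S,'g',(387,238),14);print(a,sa[2:],b,sb[2:]);x,e=tri(a,b);print(x.round(1),e)
E
python3 to.py
```

```text
[388.31918239 239.10377358] [ 14  11 121] [228.57494407 148.39485459] [ 14  14 166]
[634.2 177.8  62.2] 2.311929948287416
t 28.95 pos [484.  416.1 167.1] F [0.3 0.1 0. ] open 57.3 ff 0.0 j [ 0.67  0.25  1.77 -0.    1.12 -0.67] x [-0.973  0.229]
```

View pics/final.png

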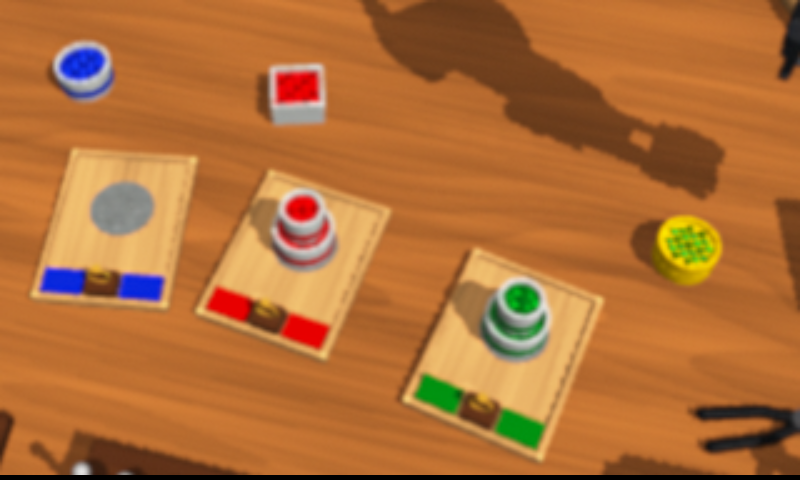

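Both stacks stand centred and upright on their trays: red at (303,225) and green at (518,315) in the crop. The blue, square and yellow tins have not moved.

```bash
python3 -c "
from bench import manip
print(manip.finish_job())"
```

```text
the job is handed in; nothing more can be done
None
```

Job handed in at about 29 s: the red stack was finished first, then the green, both measured within about 1 mm of centre and upright, with the square, blue and yellow tins left where they were.

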